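# Scrape the dead parts off the work tray into the catch pan

## Robot

A 6-joint arm with a two-finger parallel gripper is mounted at the origin on the work surface. World frame = base frame: x ahead of the robot, y to its left, z up, the work surface at z = 0. Lengths are in m, angles in rad, forces in N, time in s.
With the tool pointing down it reaches from about 0.3 to 0.825 m from the base axis. Payload 5.4 kg.
Tool frame: the origin (TCP) lies at the very end of the fingers, on their centre line; the grasp point (between the pads) lies arm.tcp_to_grasp behind it (arm.tcp_to_grasp is the distance from the TCP to the grasp point, in m); z points along the fingers, y is the line along which they close (so a half turn about z gives the same grasp; the last joint's range is limited). The gripper opens to 92 mm and grips with 3 to 60 N. Pads are 20 mm wide; open, the fingers measure 128 mm over their backs; the gripper's body (75 mm by 189 mm) begins 69 mm behind the grasp point.
Start: joints at [-1.358, 0.158, 1.597, -0, 1.386, -0.21], TCP at [0.236, -0.524, 0.215] pointing down, gripper open.
Joint ranges: [-2.91, 2.91], [-0.94, 2.29], [0.18, 2.7], [-1.29, 4.43], [0.17, 2.64], [-3, 3]. Speed limits (rad/s): [2.57, 2.57, 3.14, 3.14, 3.14, 3.14].

## Interface

Orientations are given as a unit quaternion [x, y, z, w].
In Python, from workcell import monitor, vision, workorder, arm gives the robot as it stands.
- The arm moves only by the tool drive_tool, never from a script. Its argument "moves" is a list of rows, each a list of 3 entries, a list of its own where there are three numbers: the opening, from -1 (shut) to 1 (fully open), then the shift along the tool's x, y, z in cm, then the turn about the tool's z in degrees. A call has 1 to 20 rows; each row is the pose to reach, as a shift and turn from the pose commanded when the call began, along the tool's axes at that moment; what a row does not reach only later rows make up. A row lasts 1/10 s, in which the tool goes at most 50 mm and 8.59 degrees, less where a joint would pass 70% of its speed; a pose out of reach is approached as far as the arm can. A call with a gripper value outside its range is refused whole. The fingers move at their own pace and stop on an object; the grip force is fixed at half the most. Time passes only in rows, so rows that repeat a pose let the fingers close. It gives the time, the measured TCP pose, the force, the opening and the grip force at its end, in the units of the state.
- monitor.read_state(): the state, without advancing time (a new reading comes with each control period).
- vision.grab_frame(name): name is "scene" or "top"; returns a dict with "img" (400x640x3 uint8, red, green, blue), "K" (3x3 intrinsics, pixels), "T" (4x4, takes a point from camera to world coordinates). Camera axes: x right, y down, z forward; pixel columns grow to the right and rows downward; lengths in m; the calibration is good to about 2 mm. A picture is of the moment at which its call begins. There is no depth.
- workorder.sign_off(): hands the job in; it is judged then, once.
Trained networks look in a picture, given as the dict that the camera call returned (one of the last four; its "shot" number tells which), for a name from the list of things; names that differ only in an ending like _2 or _b are one class to them, and where a whole thing is asked for, a point or a joint stands for the part that bears it (a point fixed in the world has none). Each returns a list of dicts, best first, with "score" (0 to 1); they miss things now and then, are a little off and sometimes report something else, mostly with a low value. They report only what shows in the picture. A call takes as long as a camera call.
- vision.recognise(picture, target): "location" ([column, row] in pixels, amid what is visible of it).
The state is a dict: "time_s": time; "q": joint angles; "joint_velocities": joint speeds; "effort": joint torques, N m; "position": TCP position; "tool_rot": TCP orientation; "ft_force": force on the tool from outside, world axes, zero at the start; "wrist_torque": the same for the moment, N m; "width": finger opening in m; "grip_force": force on a finger pad.
Only numpy, scipy, OpenCV 4.12 (cv2) and the standard library are available. Lean on these libraries where they do the work, as an engineer would, in place of code of your own. Each camera call takes 0.05 s, during which the arm holds its last target. There are 200 camera calls.

## Task

Carry the catch pan by its bar to the work tray and tuck its rim under the tray's open mouth. Then take the scraper block and sweep all five loose parts off the tray into the pan, never touching the parts with the gripper, and stand the scraper back on its rubber pad. Leave the pan tucked under the mouth and the other things on the bench alone.

Things in the scene. Friction and masses are not known exactly. Their poses are not given: they have to be found in the camera images.
- work_tray: Fixed raised aluminium tray, 200 (x) by 142 mm (y), top surface 40 mm above the bench; lips 10 mm high, 6 mm thick along both sides and the back end (-x), 130 mm between the side lips. The +x end is the open mouth, where the 8 mm plate overhangs its grey pedestal by 30 mm, leaving a slot 32 mm high. Origin on the bench under the plate centre; +x points out of the mouth.
- tray_mouth (a point): Middle of the open mouth's edge, on the tray's top surface (100 mm along the tray's +x from its origin, 40 mm above the bench); axes as the tray's.
- pan: Loose black catch pan, 130 mm (its x) by 156 mm (its y), walls 24 mm high and 3 mm thick, 250 g, with a steel carrying bar straight above its middle. Origin at the centre of its underside, z up; the two ends along x are alike.
- pan_bar (a point): Middle of the pan's carrying bar, 72 mm above the pan's underside. The bar runs along the pan's y for its whole 156 mm, is 10 mm wide (along the pan's x) and 12 mm high, on an upright at each end.
- scraper: Loose scraper block, 220 g, standing on the pad: grey foot 26 mm thick (its x), 116 mm wide (its y), 40 mm high, flat faces; above it a black upright grip 22 mm (x) by 44 mm (y), from 38 to 100 mm above the underside. Origin at the centre of the underside, z up; both wide faces are alike.
- scraper_grip (a point): Point on the scraper's axis at the height to grip, 74 mm above its underside.
- pad: Fixed flat black rubber pad 80 mm (its x) by 160 mm (its y) and 4 mm thick where the scraper stands. Origin at the centre of its underside, on the bench, z up.
- chip0: one of five loose dead parts lying on the work tray: a dark square power inductor 18 x 18 x 9 mm, 12 g. Origin at the centre of its underside, z up.
- chip1: one of five loose dead parts lying on the work tray: a dark square power inductor 18 x 18 x 9 mm, 12 g. Origin at the centre of its underside, z up.
- chip2: one of five loose dead parts lying on the work tray: a dark square power inductor 18 x 18 x 9 mm, 12 g. Origin at the centre of its underside, z up.
- chip3: one of five loose dead parts lying on the work tray: a small finned aluminium heat sink 20 x 16 x 10 mm, 12 g. Origin at the centre of its underside, z up.
- chip4: one of five loose dead parts lying on the work tray: a small finned aluminium heat sink 20 x 16 x 10 mm, 12 g. Origin at the centre of its underside, z up.
- screwdriver: Bystander: screwdriver lying on the bench near the robot. Origin at its underside.
- flux_bottle: Bystander: white bottle, 48 mm across, 120 mm tall. Origin at its underside.
- spool: Bystander: black solder spool, 60 mm across, 40 mm tall. Origin at its underside.
- jar: Bystander: small jar, 56 mm across, 70 mm tall. Origin at its underside.
- mug: Bystander: white mug, 76 mm across, 90 mm tall. Origin at its underside.
- brush: Bystander: brush lying on the bench. Origin at its underside.

How it is judged:
On the way, in this order (a step that is already met when the one before it is completed fails the run):
1. The pan stands flat on the bench, near rim 7 mm or more under the mouth (pan centre under 58 mm out from the mouth edge), within 10 mm of the mouth middle sideways and 0.12 rad of square (x of pan in the frame of tray_mouth between 0.03 and 0.058 m and y of pan in the frame of tray_mouth between -0.01 and 0.01 m and angle between the x axis of pan and the x axis of work_tray, either way round below 0.12 rad and height (world z) of pan below 0.006 m and angle between pan's own z axis and vertical below 0.06 rad), for 0.2 s.
2. All five loose parts lie inside the pan (each origin under 34 mm above the pan underside), which is still tucked under the mouth (all of step 1 and x of chip0 in the frame of pan between -0.065 and 0.065 m and y of chip0 in the frame of pan between -0.078 and 0.078 m and z of each of chip0, chip1, chip2, chip3, chip4 in the frame of pan below 0.034 m and x of chip1 in the frame of pan between -0.065 and 0.065 m and y of chip1 in the frame of pan between -0.078 and 0.078 m and x of chip2 in the frame of pan between -0.065 and 0.065 m and y of chip2 in the frame of pan between -0.078 and 0.078 m and x of chip3 in the frame of pan between -0.065 and 0.065 m and y of chip3 in the frame of pan between -0.078 and 0.078 m and x of chip4 in the frame of pan between -0.065 and 0.065 m and y of chip4 in the frame of pan between -0.078 and 0.078 m), for 0.2 s.
At the end, for the whole second after the job is handed in: All five parts in the pan, origins under 34 mm above its underside; pan flat, still tucked (centre under 58 mm out from the mouth edge, 10 mm sideways, 0.12 rad square); scraper upright on the pad, within 20 mm of its centre along and across, 0.3 rad of its direction; all at rest (all of step 2 and x of scraper in the frame of pad between -0.02 and 0.02 m and y of scraper in the frame of pad between -0.02 and 0.02 m and angle between the x axis of scraper and the x axis of pad, either way round below 0.3 rad and angle between scraper's own z axis and vertical below 0.08 rad and height (world z) of scraper below 0.01 m and linear speed of each of chip0, chip1, chip2, chip3, chip4, pan, scraper below 0.02 m/s); the robot touches nothing.
It fails at once if The gripper or arm touches one of the five loose parts: only the scraper may move them (contact force between any of the fingers, the arm and chip0 above 0.3 N or contact force between any of the fingers, the arm and chip1 above 0.3 N or contact force between any of the fingers, the arm and chip2 above 0.3 N or contact force between any of the fingers, the arm and chip3 above 0.3 N or contact force between any of the fingers, the arm and chip4 above 0.3 N).
It fails at once if A bystander (screwdriver, bottle, spool, jar, mug, brush) is moved more than 20 mm (distance of any of screwdriver, flux_bottle, spool, jar, mug, brush from where it was at the start of the episode above 0.02 m).
It also fails if it takes over 72 s, if anything falls off the work surface, if the arm or the gripper's body presses on something with over 40 N, if the wrist force passes 120 N, or if a joint passes its speed limit or range.

## Working session

There is one attempt and no reset: what is moved stays moved. The work goes in short steps, Python scripts to look and compute and a tool call to move; the robot and the scene stay as the last step left them, time stands still between calls to the robot, and variables do not carry over. Pictures are saved under pics/ and viewed, at most 10 in all, crops included, and the job is handed in when it is done.

Besides the shell and the picture viewer there is one more tool, called after ">>>" by a JSON object that holds its "method" and its "body", one argument or row to a line. drive_tool: Moves the arm, as the interface text tells. Its arguments: {"type":"object","properties":{"moves":{"type":"array","items":{"type":"array"}}},"required":["moves"]}

```bash
ls; mkdir -p pics
cat > h.py <<'E'
import numpy as np, cv2
from workcell import monitor, vision, workorder, arm
def px2w(f,uv,z):
    K,T=np.array(f["K"]),np.array(f["T"]); d=T[:3,:3]@np.linalg.solve(K,[uv[0],uv[1],1.]); o=T[:3,3]
    return o+d*(z-o[2])/d[2]
def w2px(f,p):
    K,T=np.array(f["K"]),np.array(f["T"]); c=K@(T[:3,:3].T@(np.array(p)-T[:3,3])); return c[:2]/c[2]
def save(f,n): cv2.imwrite("pics/"+n,np.ascontiguousarray(f["img"][:,:,::-1]))
E
python3 - <<'E'
from h import *
t=vision.grab_frame("top"); s=vision.grab_frame("scene"); save(t,"t0.png"); save(s,"s0.png")
print(arm.tcp_to_grasp, monitor.read_state()); print(np.array(t["T"]).round(3).tolist(),np.array(t["K"]).round(1).tolist(), np.array(s["T"]).round(3).tolist())
hs=dict(work_tray=.04,pan=.02,pan_bar=.078,scraper=.06,scraper_grip=.104,pad=.004,chip0=.049,chip3=.05,screwdriver=.01,flux_bottle=.12,spool=.04,jar=.07,mug=.09,brush=.01)
for f,fn in((t,"top"),(s,"scene")):
  for n,z in hs.items():
    for r in vision.recognise(f,n)[:4]:
        if r["score"]>.3: print(fn,n,round(r["score"],2),np.round(r["location"]),px2w(f,r["location"],z).round(3))
E
```

```text
pics
0.0187 {'time_s': 0.1, 'q': array([-1.35810911e+00,  1.58972259e-01,  1.59811162e+00,  8.61087864e-07,
        1.38618028e+00, -2.10123665e-01]), 'joint_velocities': array([ 6.73653788e-04, -1.39165390e-03, -4.47175624e-03,  1.85253346e-03,
       -7.54633299e-05,  1.58199605e-04]), 'effort': array([ 4.37748113e-04, -3.86502135e+01, -3.22961891e+01,  7.02957460e-02,
        3.38782766e-02, -4.64327798e-05]), 'position': array([ 0.23578427, -0.52381697,  0.21372244]), 'tool_rot': array([ 9.77736646e-01,  2.09834108e-01, -6.48087521e-07, -8.35753058e-04]), 'ft_force': array([-0.63767405, -0.17835701,  0.32753933]), 'wrist_torque': array([-0.00356173, -0.04656154,  0.02104308]), 'grip_force': 0.0, 'width': 0.09234876460352492}
[[-0.011, -0.985, 0.172, 0.396], [-1.0, 0.01, -0.007, -0.024], [0.005, -0.172, -0.985, 1.035], [0.0, 0.0, 0.0, 1.0]] [[391.0, 0.0, 326.5], [0.0, 391.0, 198.8], [0.0, 0.0, 1.0]] [[0.09, 0.796, -0.599, 1.159], [0.996, -0.076, 0.048, -0.072], [-0.007, -0.601, -0.799, 0.822], [0.0, 0.0, 0.0, 1.0]]
top work_tray 0.68 [350. 194.] [ 0.581 -0.09   0.04 ]
top work_tra
[... 1797 characters left out ...]
3. 223.] [ 0.643 -0.105  0.049]
scene chip0 0.42 [313. 203.] [ 0.586 -0.05   0.049]
scene chip3 0.5 [290. 206.] [ 0.593 -0.11   0.05 ]
scene chip3 0.45 [293. 223.] [ 0.644 -0.105  0.05 ]
scene chip3 0.42 [313. 203.] [ 0.587 -0.05   0.05 ]
scene screwdriver 0.83 [319. 158.] [ 0.39  -0.021  0.01 ]
scene flux_bottle 0.9 [183. 248.] [ 0.733 -0.342  0.12 ]
scene spool 0.67 [170. 200.] [ 0.533 -0.43   0.04 ]
scene spool 0.43 [488. 219.] [0.673 0.387 0.04 ]
scene jar 0.91 [338. 276.] [ 0.807 -0.012  0.07 ]
scene jar 0.54 [307. 191.] [ 0.563 -0.065  0.07 ]
scene mug 0.85 [487. 222.] [0.712 0.354 0.09 ]
scene mug 0.32 [307. 193.] [ 0.584 -0.065  0.09 ]
scene brush 0.77 [430. 269.] [0.782 0.216 0.01 ]
```

View pics/t0.png

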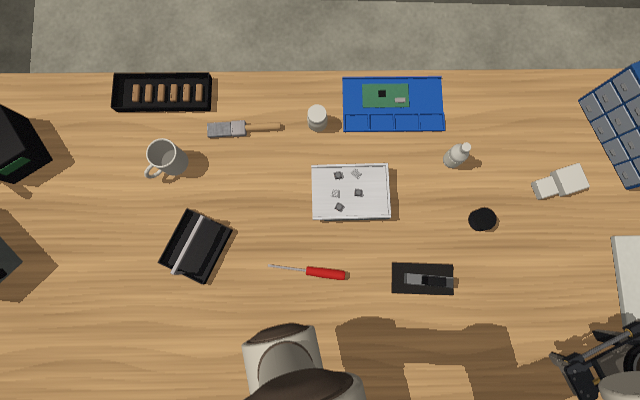

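View pics/s0.png

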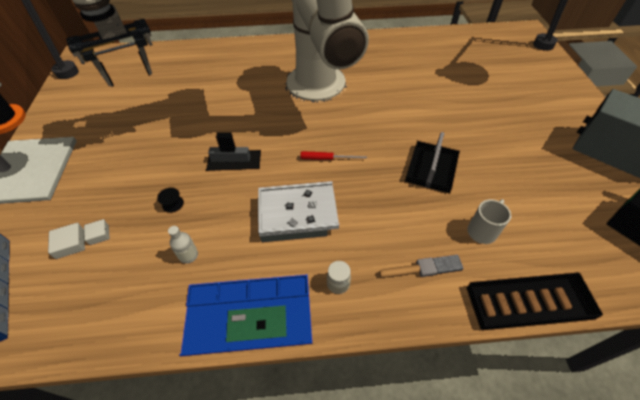

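The top view shows the tray at (350,192), the pan at (197,247) with its bar tilted, and the scraper on its pad at (423,279). The mouth seems to be at the left end. I'll zoom in to check.

```bash
cat >> h.py <<'E'
def rect(f,c,z,size=.26,n=400):
    # world-plane view: +x up, +y left, n px for size m
    h=size/2; W=[(c[0]+h,c[1]+h),(c[0]+h,c[1]-h),(c[0]-h,c[1]-h),(c[0]-h,c[1]+h)]
    src=np.float32([w2px(f,(*w,z)) for w in W]); dst=np.float32([[0,0],[n,0],[n,n],[0,n]])
    return cv2.warpPerspective(np.ascontiguousarray(f["img"][:,:,::-1]),cv2.getPerspectiveTransform(src,dst),(n,n),flags=cv2.INTER_CUBIC)
E
python3 - <<'E'
from h import *
t=vision.grab_frame("top"); s=vision.grab_frame("scene")
np.save("t1.npy",t["img"])
a=np.vstack([np.hstack([rect(t,(.585,-.085),.04,.26,300),rect(s,(.585,-.085),.04,.26,300)]),np.hstack([rect(t,(.45,.29),.078,.26,300),rect(t,(.38,-.275),.004,.26,300)])])
cv2.imwrite("pics/c1.png",a)
E
```

```text
(no output)
```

View pics/c1.png

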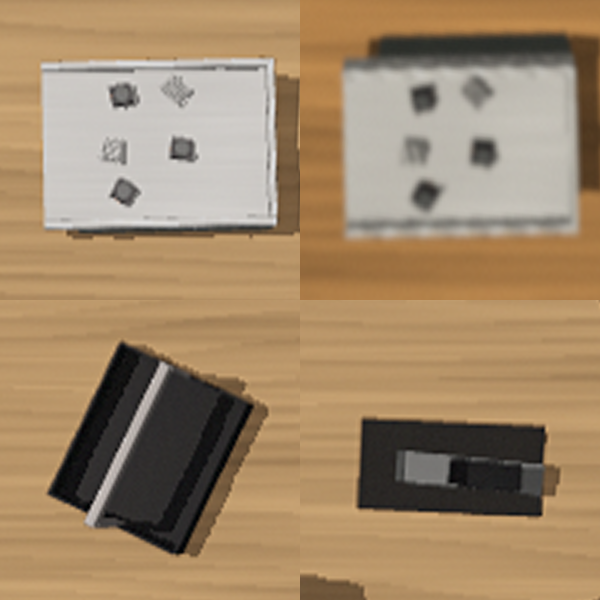

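The rectified crop shows the tray with its mouth on the left (+y), edge at column 43 (y≈0.007), tray centre x≈0.587. The pan bar runs from (166,365) to (94,522), and the pad and scraper are lower right. The chips leave about 60 mm free at the back for the scraper.

```bash
cat >> h.py <<'E'
def plan(p,yaw,s=None):
    "shift in tool axes (cm) and turn (deg) to bring TCP to p, tool x at world yaw deg"
    s=s or monitor.read_state(); x,y,z,w=s["tool_rot"]
    from scipy.spatial.transform import Rotation as R
    M=R.from_quat([x,y,z,w]).as_matrix(); y0=np.degrees(np.arctan2(M[1,0],M[0,0]))
    t=-((yaw-y0+180)%360-180)
    return "t=%.1f pos %s yaw %.1f -> shift %s turn %.1f F %s w %.4f g %.1f"%(s["time_s"],s["position"].round(4),y0,(M.T@(np.array(p)-s["position"])*100).round(2),t,s["ft_force"].round(1),s["width"],s["grip_force"])
E
python3 - <<'E'
from h import *
t=vision.grab_frame("top")
a=[px2w(t,u,.078) for u in((201,215),(176,272))]; print(a,sum(a)/2)
print(plan((.4556,.307,.15),155.4))
cv2.imwrite("pics/c2.png",np.hstack([rect(t,(.365,-.277),.044,.2,400),rect(t,(.4556,.307),.078,.2,400)]))
E
```

```text
[array([0.52570263, 0.27892094, 0.078     ]), array([0.38835439, 0.33270462, 0.078     ])] [0.45702851 0.30581278 0.078     ]
t=1.6 pos [ 0.2359 -0.5244  0.2146] yaw 24.2 -> shift [ 54.15 -66.8    6.46] turn -131.2 F [-0.   0.5 -0.3] w 0.0923 g 0.0
```

View pics/c2.png

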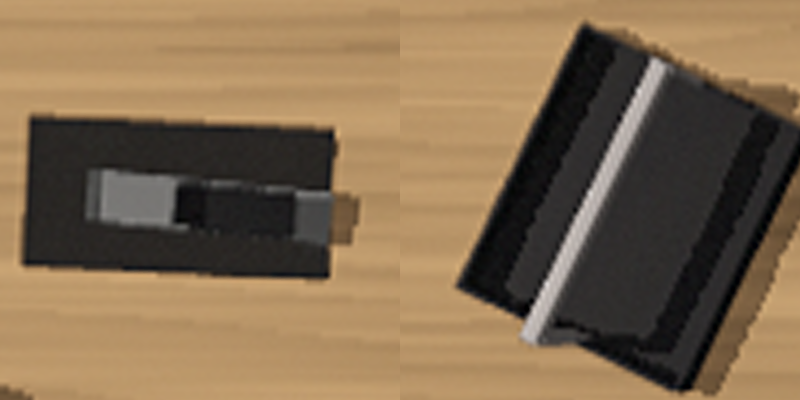

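Scraper centre is about (0.362, -0.285) with yaw -5.7°, pad centre about (0.365, -0.277) with yaw -2.5°, and the bar middle about (0.456, 0.308) along 155.8°. I'll move above the bar.

>>> {"method": "drive_tool", "body": {
  "moves": [
    [1,[54.2,-66.8,6.4],-131],
    [1,[54.2,-66.8,6.4],-131],
    [1,[54.2,-66.8,6.4],-131],
    [1,[54.2,-66.8,6.4],-131],
    [1,[54.2,-66.8,6.4],-131],
    [1,[54.2,-66.8,6.4],-131],
    [1,[54.2,-66.8,6.4],-131],
    [1,[54.2,-66.8,6.4],-131],
    [1,[54.2,-66.8,6.4],-131],
    [1,[54.2,-66.8,6.4],-131],
    [1,[54.2,-66.8,6.4],-131],
    [1,[54.2,-66.8,6.4],-131],
    [1,[54.2,-66.8,6.4],-131],
    [1,[54.2,-66.8,6.4],-131],
    [1,[54.2,-66.8,6.4],-131],
    [1,[54.2,-66.8,6.4],-131],
    [1,[54.2,-66.8,6.4],-131],
    [1,[54.2,-66.8,6.4],-131],
    [1,[54.2,-66.8,6.4],-131],
    [1,[54.2,-66.8,6.4],-131]
  ]
}}

```text
time_s: 3.65
position: [0.4559, 0.3062, 0.1506]
tool_rot: [0.215, 0.977, -0.0, -0.0]
ft_force: [-0.2, -0.1, 0.5]
width: 0.0919
grip_force: 0.0
```

Run:
```python
from h import *
print(plan((.456,.308,.053),155.8))
```

```text
t=3.6 pos [0.4559 0.3062 0.1506] yaw 155.2 -> shift [0.07 0.17 9.76] turn -0.6 F [-0.2 -0.1  0.5] w 0.0919 g 0.0
```

>>> {"method": "drive_tool", "body": {
  "moves": [
    [1,[0.1,0.2,4.0],-0.6],
    [1,[0.1,0.2,8.0],-0.6],
    [1,[0.1,0.2,9.7],-0.6],
    [1,[0.1,0.2,9.7],-0.6],
    [-1,[0.1,0.2,9.7],-0.6],
    [-1,[0.1,0.2,9.7],-0.6],
    [-1,[0.1,0.2,9.7],-0.6],
    [-1,[0.1,0.2,9.7],-0.6],
    [-1,[0.1,0.2,9.7],-0.6],
    [-1,[0.1,0.2,9.7],-0.6],
    [-1,[0.1,0.2,9.7],-0.6],
    [-1,[0.1,0.2,9.7],-0.6]
  ]
}}

```text
time_s: 4.85
position: [0.456, 0.3095, 0.0535]
tool_rot: [0.209, 0.978, -0.0, -0.0]
ft_force: [1.1, -0.4, 0.2]
width: 0.0298
grip_force: 0.0
```

Run:
```python
from h import *
print(plan((.587,.14,.055),180.5))
```

```text
t=4.8 pos [0.456  0.3095 0.0535] yaw 155.8 -> shift [-18.89 -10.1   -0.15] turn -24.7 F [ 1.1 -0.4  0.2] w 0.0298 g 0.0
```

>>> {"method": "drive_tool", "body": {
  "moves": [
    [-1,[0,0,0],0],
    [-1,[0,0,0],0],
    [-1,[0,0,0],0],
    [-1,[0,0,0],0],
    [-1,[0,0,0],0],
    [-1,[0,0,0],0],
    [-1,[0,0,-1],0],
    [-1,[0,0,-3],0],
    [-1,[0,0,-4],0],
    [-1,[0,0,-4],0]
  ]
}}

```text
time_s: 5.85
position: [0.4575, 0.3101, 0.0957]
tool_rot: [0.209, 0.978, 0.001, 0.002]
ft_force: [0.2, 0.3, -1.9]
width: 0.0097
grip_force: 30.0
```

Run:
```python
from h import *
print(plan((.587,.14,.094),180.5))
```

```text
t=5.8 pos [0.4575 0.3101 0.0957] yaw 155.8 -> shift [-18.78 -10.21   0.19] turn -24.7 F [ 0.2  0.3 -1.9] w 0.0097 g 30.0
```

Grip is solid. I'll carry it to the stand-off in front of the mouth in 3 cm rows, then look.

>>> {"method": "drive_tool", "body": {
  "moves": [
    [-1,[-2.0,-1.2,0],-3],
    [-1,[-5.0,-2.7,0],-7],
    [-1,[-8.0,-4.4,0],-11],
    [-1,[-11.0,-6.0,0],-15],
    [-1,[-14.0,-7.6,0],-19],
    [-1,[-16.5,-9.0,0],-22],
    [-1,[-18.2,-9.9,0],-24],
    [-1,[-18.8,-10.2,0],-24.7],
    [-1,[-18.8,-10.2,0],-24.7],
    [-1,[-18.8,-10.2,0],-24.7],
    [-1,[-18.8,-10.2,0],-24.7]
  ]
}}

```text
time_s: 6.95
position: [0.5849, 0.1404, 0.0933]
tool_rot: [-0.005, 1.0, 0.0, -0.0]
ft_force: [-0.3, -0.7, -2.6]
width: 0.0096
grip_force: 30.0
```

Run:
```python
from h import *
t=vision.grab_frame("top"); s=vision.grab_frame("scene")
print(plan((.587,.051,.055),180.5))
# pan-rim level ~ z .024+.042
cv2.imwrite("pics/c3.png",np.hstack([rect(t,(.587,.08),.04,.36,400),rect(s,(.587,.08),.04,.36,400)]))
```

```text
t=7.0 pos [0.5852 0.1403 0.0935] yaw -179.4 -> shift [-0.1  -8.93  3.85] turn 0.1 F [-0.7 -0.5 -1.8] w 0.0096 g 30.0
```

View pics/c3.png

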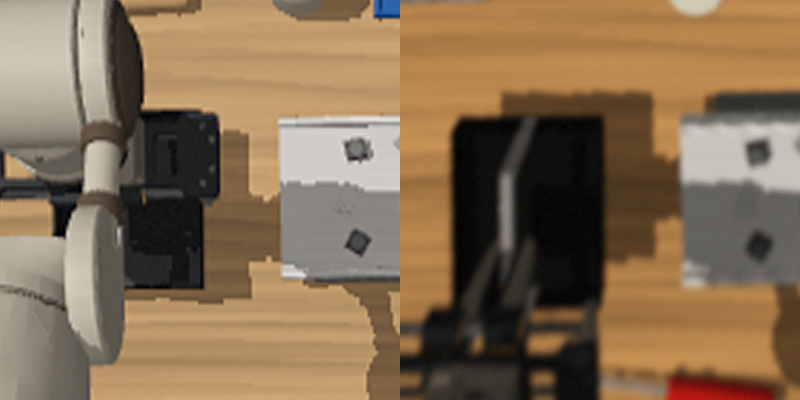

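The pan hangs square in front of the mouth; in the right half its rim's right edge is at column 605 and the mouth edge is at column 682. I'll lower it, slide it in, set it down and check the force.

>>> {"method": "drive_tool", "body": {
  "moves": [
    [-1,[-0.3,0,1.5],0],
    [-1,[-0.3,0,3.0],0],
    [-1,[-0.3,0,3.8],0],
    [-1,[-0.3,0,3.8],0],
    [-1,[-0.3,-1,3.8],0],
    [-1,[-0.3,-2.5,3.8],0],
    [-1,[-0.3,-4,3.8],0],
    [-1,[-0.3,-5.5,3.8],0],
    [-1,[-0.3,-7,3.8],0],
    [-1,[-0.3,-8.2,3.8],0],
    [-1,[-0.3,-8.9,3.8],0],
    [-1,[-0.3,-8.9,3.8],0],
    [-1,[-0.3,-8.9,3.9],0],
    [-1,[-0.3,-8.9,4.0],0],
    [-1,[-0.3,-8.9,4.0],0]
  ]
}}

```text
time_s: 8.55
position: [0.5894, 0.051, 0.0534]
tool_rot: [-0.005, 1.0, 0.0, -0.0]
ft_force: [-0.1, 0.2, -2.3]
width: 0.0098
grip_force: 30.0
```

Run:
```python
from h import *
print(plan((.588,.051,.055),180.5))
```

```text
t=8.6 pos [0.5894 0.051  0.0534] yaw -179.4 -> shift [ 0.14 -0.   -0.16] turn 0.1 F [-0.1  0.2 -2.3] w 0.0098 g 30.0
```

>>> {"method": "drive_tool", "body": {
  "moves": [
    [-1,[0.1,0,0.1],0],
    [-1,[0.1,0,0.2],0],
    [-1,[0.1,0,0.2],0]
  ]
}}

```text
time_s: 8.85
position: [0.5893, 0.0509, 0.0531]
tool_rot: [-0.005, 1.0, 0.0, 0.001]
ft_force: [-2.3, 1.4, 5.9]
width: 0.0099
grip_force: 30.0
```

It's on the bench (+6 N). Open and rise.

>>> {"method": "drive_tool", "body": {
  "moves": [
    [1,[0.1,0,0.1],0],
    [1,[0.1,0,0.1],0],
    [1,[0.1,0,0.1],0],
    [1,[0.1,0,0.1],0],
    [1,[0.1,0,0.1],0],
    [1,[0.1,0,0.1],0],
    [1,[0.1,0,0.1],0],
    [1,[0.1,0,0.1],0],
    [1,[0.1,0,-3],0],
    [1,[0.1,0,-8],0],
    [1,[0.1,0,-13],0],
    [1,[0.1,0,-14],0],
    [1,[0.1,0,-14],0]
  ]
}}

```text
time_s: 10.15
position: [0.5893, 0.0502, 0.1944]
tool_rot: [-0.005, 1.0, -0.0, 0.003]
ft_force: [0.3, 0.5, -0.9]
width: 0.092
grip_force: 0.0
```

Run:
```python
from h import *
for y in (-5.7,174.3): print(plan((.361,-.285,.19),y))
```

```text
t=10.2 pos [0.5893 0.0502 0.1944] yaw -179.5 -> shift [ 23.13 -33.31   0.33] turn -173.8 F [ 0.3  0.5 -0.9] w 0.0920 g 0.0
t=10.2 pos [0.5893 0.0502 0.1944] yaw -179.5 -> shift [ 23.13 -33.31   0.33] turn 6.2 F [ 0.3  0.5 -0.9] w 0.0920 g 0.0
```

>>> {"method": "drive_tool", "body": {
  "moves": [
    [1,[23.1,-33.3,0],96.2],
    [1,[23.1,-33.3,0],96.2],
    [1,[23.1,-33.3,0],96.2],
    [1,[23.1,-33.3,0],96.2],
    [1,[23.1,-33.3,0],96.2],
    [1,[23.1,-33.3,0],96.2],
    [1,[23.1,-33.3,0],96.2],
    [1,[23.1,-33.3,0],96.2],
    [1,[23.1,-33.3,0],96.2],
    [1,[23.1,-33.3,0],96.2],
    [1,[23.1,-33.3,0],96.2],
    [1,[23.1,-33.3,0],96.2],
    [1,[23.1,-33.3,0],96.2],
    [1,[23.1,-33.3,0],96.2],
    [1,[23.1,-33.3,0],96.2],
    [1,[23.1,-33.3,0],96.2]
  ]
}}

```text
time_s: 11.75
position: [0.3597, -0.2846, 0.1915]
tool_rot: [0.741, 0.672, -0.0, -0.0]
ft_force: [-0.5, 0.1, 0.1]
width: 0.0918
grip_force: 0.0
```

Run:
```python
from h import *
print(plan((.361,-.285,.0593),84.3))
t=vision.grab_frame("top"); s=vision.grab_frame("scene")
cv2.imwrite("pics/c4.png",np.hstack([rect(t,(.587,-.02),.024,.32,400),rect(s,(.587,-.02),.024,.32,400)]))
```

```text
t=11.8 pos [ 0.3597 -0.2846  0.1915] yaw 84.4 -> shift [-0.03  0.14 13.22] turn 0.1 F [-0.5  0.1  0.1] w 0.0918 g 0.0
```

View pics/c4.png

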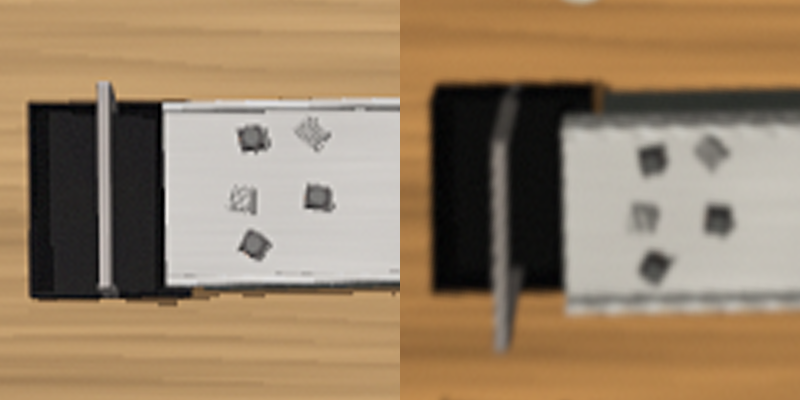

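The pan is tucked: its left rim is at column 30 (y≈0.115), so its centre is about 43 mm out. It is square and centred on the tray. Now the scraper grasp.

>>> {"method": "drive_tool", "body": {
  "moves": [
    [1,[0,0.1,4],0],
    [1,[0,0.1,8],0],
    [1,[0,0.1,12],0],
    [1,[0,0.1,13.2],0],
    [1,[0,0.1,13.2],0],
    [-1,[0,0.1,13.2],0],
    [-1,[0,0.1,13.2],0],
    [-1,[0,0.1,13.2],0],
    [-1,[0,0.1,13.2],0],
    [-1,[0,0.1,13.2],0],
    [-1,[0,0.1,13.2],0],
    [-1,[0,0.1,13.2],0],
    [-1,[0,0.1,13.2],0],
    [-1,[0,0.1,13.2],0],
    [-1,[0,0.1,13.2],0],
    [-1,[0,0.1,13.2],0],
    [-1,[0,0.1,13.2],0],
    [-1,[0,0.1,13.2],0]
  ]
}}

```text
time_s: 13.65
position: [0.3605, -0.2846, 0.0594]
tool_rot: [0.741, 0.671, 0.0, -0.0]
ft_force: [0.5, -0.1, -1.6]
width: 0.0219
grip_force: 30.0
```

Run:
```python
from h import *
print(plan((.588,-.158,.135),180.5))
```

```text
t=13.7 pos [ 0.3605 -0.2846  0.0594] yaw 84.3 -> shift [14.85 21.39 -7.56] turn -96.2 F [ 0.5 -0.1 -1.6] w 0.0219 g 30.0
```

>>> {"method": "drive_tool", "body": {
  "moves": [
    [-1,[0,0,-1.5],0],
    [-1,[0,0,-4.5],0],
    [-1,[0,0,-7.5],0],
    [-1,[1,1.5,-7.6],-5],
    [-1,[2,3,-7.6],-13],
    [-1,[3.5,5,-7.6],-21],
    [-1,[5,7.2,-7.6],-29],
    [-1,[6.5,9.4,-7.6],-37],
    [-1,[8,11.5,-7.6],-45],
    [-1,[9.3,13.4,-7.6],-53],
    [-1,[10.5,15.2,-7.6],-61],
    [-1,[11.7,16.8,-7.6],-69],
    [-1,[12.8,18.4,-7.6],-77],
    [-1,[13.8,19.8,-7.6],-84],
    [-1,[14.4,20.8,-7.6],-91],
    [-1,[14.8,21.4,-7.6],-95],
    [-1,[14.9,21.4,-7.6],-96.2],
    [-1,[14.9,21.4,-7.6],-96.2]
  ]
}}

```text
time_s: 15.45
position: [0.5879, -0.1575, 0.1352]
tool_rot: [-0.004, 1.0, 0.0, -0.0]
ft_force: [0.3, 0.4, -1.4]
width: 0.0217
grip_force: 30.0
```

Run:
```python
from h import *
print(plan((.588,-.158,.097),180.5))
t=vision.grab_frame("top"); s=vision.grab_frame("scene")
cv2.imwrite("pics/c5.png",np.hstack([rect(t,(.587,-.1),.05,.32,400),rect(s,(.587,-.1),.05,.32,400)]))
```

```text
t=15.4 pos [ 0.5879 -0.1575  0.1352] yaw -179.5 -> shift [-0.01 -0.05  3.82] turn -0.0 F [ 0.3  0.4 -1.4] w 0.0217 g 30.0
```

View pics/c5.png

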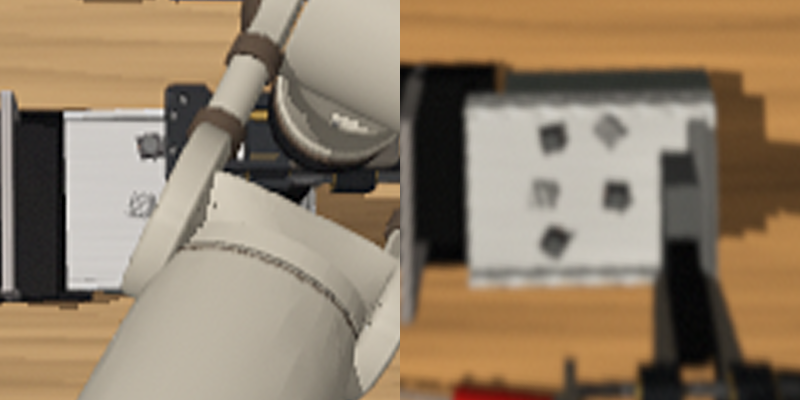

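The right half shows the foot's end face at (680,168), exactly where predicted, between the chips and the back lip at column 714. Lowering.

>>> {"method": "drive_tool", "body": {
  "moves": [
    [-1,[0,0,1.5],0],
    [-1,[0,0,3.0],0],
    [-1,[0,0,3.6],0],
    [-1,[0,0,3.8],0],
    [-1,[0,0,3.8],0],
    [-1,[0,0,3.8],0]
  ]
}}

```text
time_s: 16.15
position: [0.5886, -0.1578, 0.0979]
tool_rot: [-0.005, 1.0, -0.0, 0.0]
ft_force: [-0.2, 0.3, -2.2]
width: 0.0218
grip_force: 30.0
```

>>> {"method": "drive_tool", "body": {
  "moves": [
    [-1,[0,0.3,0.1],0],
    [-1,[0,1,0.1],0],
    [-1,[0,2,0.1],0],
    [-1,[0,3,0.1],0],
    [-1,[0,4,0.1],0],
    [-1,[0,5,0.1],0],
    [-1,[0,6,0.1],0],
    [-1,[0,7,0.1],0],
    [-1,[0,8,0.1],0],
    [-1,[0,9,0.1],0],
    [-1,[0,10,0.1],0],
    [-1,[0,11,0.1],0],
    [-1,[0,12,0.1],0],
    [-1,[0,12,0.1],0]
  ]
}}

```text
time_s: 17.55
position: [0.5871, -0.0362, 0.0965]
tool_rot: [-0.005, 1.0, 0.0, -0.0]
ft_force: [-0.2, -0.1, -2.5]
width: 0.0219
grip_force: 30.0
```

Run:
```python
from h import *
print(plan((.588,.014,.097),180.5))
s=vision.grab_frame("scene")
cv2.imwrite("pics/c6.png",rect(s,(.587,-.04),.05,.32,400))
```

```text
t=17.6 pos [ 0.5871 -0.0362  0.0965] yaw -179.4 -> shift [-0.15  5.02 -0.05] turn 0.1 F [-0.2 -0.1 -2.5] w 0.0219 g 30.0
```

View pics/c6.png

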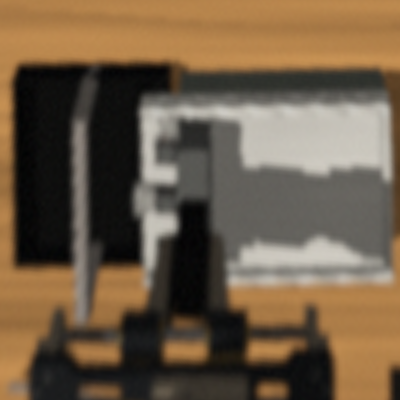

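The chips are bunched ahead of the scraper at the mouth (column ~150) and none are left behind it. I'll finish the stroke slowly.

>>> {"method": "drive_tool", "body": {
  "moves": [
    [-1,[0,0.5,0],0],
    [-1,[0,1.2,0],0],
    [-1,[0,1.9,0],0],
    [-1,[0,2.6,0],0],
    [-1,[0,3.3,0],0],
    [-1,[0,4.0,0],0],
    [-1,[0,4.5,0],0],
    [-1,[0,5.0,0],0],
    [-1,[0,5.0,0],0],
    [-1,[0,5.0,0],0],
    [-1,[0,4.0,0],0],
    [-1,[0,2.0,-1],0],
    [-1,[0,-1,-4],0],
    [-1,[0,-5,-4.5],0],
    [-1,[0,-9,-4.5],0],
    [-1,[0,-12,-4.5],0],
    [-1,[0,-13,-4.5],0],
    [-1,[0,-13,-4.5],0]
  ]
}}

```text
time_s: 19.4
position: [0.5881, -0.1695, 0.1415]
tool_rot: [-0.003, 1.0, 0.0, -0.0]
ft_force: [0.4, 0.2, -2.4]
width: 0.0218
grip_force: 30.0
```

Run:
```python
from h import *
print(plan((.364,-.279,.137),86.5))
t=vision.grab_frame("top");s=vision.grab_frame("scene")
cv2.imwrite("pics/c7.png",np.hstack([rect(t,(.587,-.0),.024,.3,400),rect(s,(.587,-.0),.024,.3,400)]))
```

```text
t=19.4 pos [ 0.5881 -0.1695  0.1415] yaw -179.6 -> shift [ 22.48 -10.81   0.45] turn 93.9 F [ 0.4  0.2 -2.4] w 0.0218 g 30.0
```

View pics/c7.png

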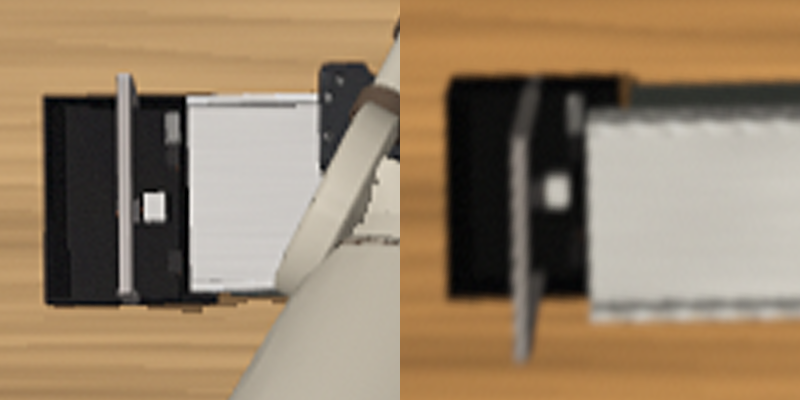

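The tray is empty and the parts lie in the pan: heat sinks at (172,127) and (153,207), inductors faint at (172,155), (172,262) and (133,210). The pan hasn't moved. I'll take the scraper back to the pad.

>>> {"method": "drive_tool", "body": {
  "moves": [
    [-1,[1,-0.5,0],4],
    [-1,[2.5,-1.2,0],11],
    [-1,[4.5,-2.2,0],19],
    [-1,[6.5,-3.2,0],27],
    [-1,[8.5,-4.1,0],35],
    [-1,[10.5,-5.1,0],43],
    [-1,[12.5,-6.1,0],51],
    [-1,[14.5,-7,0],59],
    [-1,[16.5,-8,0],67],
    [-1,[18.5,-9,0],75],
    [-1,[20.3,-9.8,0],83],
    [-1,[21.6,-10.4,0],90],
    [-1,[22.3,-10.7,0],93],
    [-1,[22.5,-10.8,0],93.9],
    [-1,[22.5,-10.8,0],93.9],
    [-1,[22.5,-10.8,2],93.9],
    [-1,[22.5,-10.8,5],93.9],
    [-1,[22.5,-10.8,7],93.9],
    [-1,[22.5,-10.8,7.7],93.9],
    [-1,[22.5,-10.8,7.7],93.9]
  ]
}}

```text
time_s: 21.5
position: [0.3644, -0.2767, 0.0639]
tool_rot: [0.727, 0.687, 0.0, -0.001]
ft_force: [0.6, 0.6, -1.6]
width: 0.0221
grip_force: 30.0
```

Run:
```python
from h import *
print(plan((.364,-.279,.0595),86.3))
```

```text
t=21.5 pos [ 0.3644 -0.2767  0.0639] yaw 86.7 -> shift [-0.23 -0.02  0.44] turn 0.4 F [ 0.6  0.6 -1.6] w 0.0221 g 30.0
```

>>> {"method": "drive_tool", "body": {
  "moves": [
    [-1,[-0.1,0,0.2],0],
    [-1,[-0.1,0,0.35],0],
    [-1,[-0.1,0,0.45],0],
    [-1,[-0.1,0,0.5],0],
    [-1,[-0.1,0,0.5],0]
  ]
}}

```text
time_s: 22.0
position: [0.3645, -0.2789, 0.0598]
tool_rot: [0.728, 0.686, -0.0, 0.0]
ft_force: [-0.0, 0.2, -1.7]
width: 0.0218
grip_force: 30.0
```

>>> {"method": "drive_tool", "body": {
  "moves": [
    [-1,[0,0,0.1],0],
    [-1,[0,0,0.1],0]
  ]
}}

```text
time_s: 22.2
position: [0.3645, -0.279, 0.0594]
tool_rot: [0.728, 0.686, -0.0, 0.0]
ft_force: [-2.0, 1.7, 4.2]
width: 0.0219
grip_force: 30.0
```

In contact. Release and rise.

>>> {"method": "drive_tool", "body": {
  "moves": [
    [1,[0,0,0],0],
    [1,[0,0,0],0],
    [1,[0,0,0],0],
    [1,[0,0,0],0],
    [1,[0,0,0],0],
    [1,[0,0,0],0],
    [1,[0,0,0],0],
    [1,[0,0,0],0],
    [1,[0,0,-3],0],
    [1,[0,0,-7],0],
    [1,[0,0,-11],0],
    [1,[0,-10,-15],0],
    [1,[0,-10,-15],0],
    [1,[-10,-10,-15],0],
    [1,[-20,-10,-15],0],
    [1,[-20,-10,-15],0],
    [1,[-20,-10,-15],0],
    [1,[-20,-10,-15],0]
  ]
}}

```text
time_s: 24.0
position: [0.2511, -0.4767, 0.2068]
tool_rot: [0.729, 0.685, -0.0, -0.001]
ft_force: [0.7, 0.9, 0.7]
width: 0.0922
grip_force: 0.0
```

Run:
```python
from h import *
print(plan((.364,-.279,.0595),86.3))
t=vision.grab_frame("top");s=vision.grab_frame("scene")
g=cv2.convertScaleAbs(rect(t,(.587,.051),.01,.2,400),alpha=2.5,beta=20)
cv2.imwrite("pics/c8.png",np.hstack([rect(t,(.365,-.277),.044,.2,400),g]))
```

```text
t=24.0 pos [ 0.2511 -0.4767  0.2068] yaw 86.4 -> shift [20.42 10.05 14.73] turn 0.1 F [0.7 0.9 0.7] w 0.0922 g 0.0
```

View pics/c8.png

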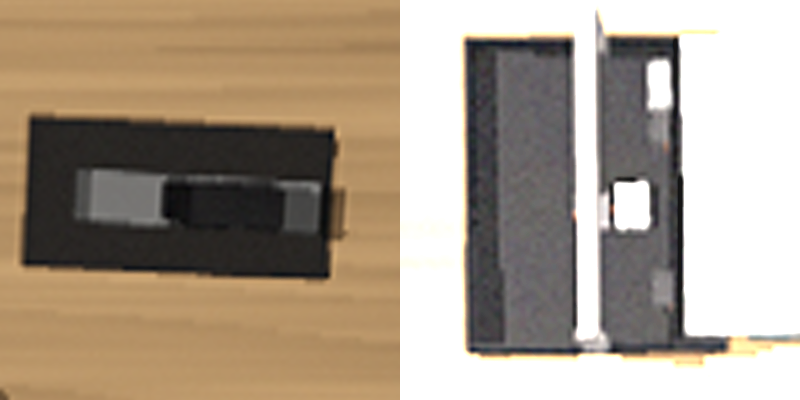

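The scraper stands upright, centred on its pad. The brightened view of the pan shows all five parts at (658,85), (660,130), (630,205), (602,210) and (663,288), and the pan is still tucked. Handing in.

```bash
python3 -c "
from h import *
print(workorder.sign_off())"
```

```text
the job is handed in; nothing more can be done
None
```

I handed the job in at about 24 s: in the last pictures the pan was tucked under the mouth, all five parts were in it and the scraper stood on its pad; sign-off returned no verdict.

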